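# Unlock the looper flap of an overlock machine and hold it open at the service mark

### The arm

A 7-joint arm with a two-finger parallel gripper is mounted at the origin on the work surface. World frame = base frame: x ahead of the robot, y to its left, z up, the work surface at z = 0. Lengths are in mm, angles in rad, forces in N, time in s.
With the tool pointing down it reaches from about 375 to 925 mm from the base axis. Payload 3.1 kg.
Tool frame: the origin (TCP) lies at the very end of the fingers, on their centre line; the grasp point (between the pads) lies 19 mm behind it (manip.hold_point_z is the distance from the TCP to the grasp point, in mm); z points along the fingers, x is the direction in which the jaws open and shut, and the axes are right-handed (so a half turn about z gives the same grasp; the last joint's range is limited). The gripper opens to 85 mm and grips with 20 to 120 N. Pads are 22 mm wide; open, the fingers measure 114 mm over their backs; the gripper's body (76 mm by 85 mm) begins 54 mm behind the grasp point. The pads swing forward as they close: fully open they stand 13 mm farther back than shut.
Start: joints at [-1.241, 0.383, 0.044, 1.598, -0.018, 1.161, -0.05], TCP at [269.644, 591.435, 231.269] pointing down, gripper open.
Joint ranges: [-2.61, 2.61], [-0.41, 2.15], [-1.48, 1.57], [0, 2.5], [-1.57, 4.71], [0.05, 1.97], [-2.85, 2.85]. Speed limits (rad/s): [2.79, 2.79, 3.14, 3.14, 3.14, 3.14, 3.14].

### API

Orientations are given as [roll, pitch, yaw] about the fixed x, y, z axes, in that order (R = Rz(yaw) Ry(pitch) Rx(roll)).
In Python, from cell import manip gives the robot as it stands. The module is installed in compiled form; this text tells all that it offers.
- The arm moves only by the tool send_rows, never from a script. Its argument "commands" is text: rows parted by semicolons, each of 5 numbers parted by spaces: the gripper command: -1 is shut, 1 is fully open, values between are in proportion, then the shift along the tool's x, y, z in mm, then the turn about the tool's z in rad. A call has 1 to 12 rows; each row is the pose to reach, as a shift and turn from the pose commanded when the call began, along the tool's axes at that moment; what a row does not reach only later rows make up. A row lasts 1/10 s, in which the tool goes at most 50 mm and 8.59 degrees, less where a joint would pass 70% of its speed; a pose out of reach is approached as far as the arm can. A call with a gripper value outside its range is refused whole. The fingers move at their own pace and stop on an object; "grip_force" is the grip in N (left out, the last holds). Time passes only in rows, so rows that repeat a pose let the fingers close. It gives the time, the measured TCP pose, the force and the opening at its end, in the units of the state.
- manip.get_obs(): the state, without advancing time (a new reading comes with each control period).
- manip.snapshot(name): name is "side" or "top"; returns the picture (480x640x3 uint8, red, green, blue); there is no depth.
- manip.get_calibration(name): a dict with "fx", "fy", "cx", "cy" (pixels), "extrinsics" (4x4, takes a point from world to camera coordinates). Camera axes: x right, y up, looking along -z (the intrinsics and any distortion apply to the point x, -y, -z); pixel columns grow to the right and rows downward; lengths in mm; the calibration is good to about 2 mm. A picture is of the moment at which its call begins. get_calibration takes no time and is no camera call.
- manip.sign_off(): hands the job in, once; it reports no verdict.
The state is a dict: "time_s": time; "joints": joint angles; "joint_vel": joint speeds; "tau": joint torques, N m; "position": TCP position; "tcp_rot": TCP orientation; "contact_force": force on the tool from outside, world axes, zero at the start; "moment": the same for the moment, N m; "gripper_width": finger opening in mm.
Only numpy, scipy, OpenCV 4.12 (cv2) and the standard library are available. Lean on these libraries where they do the work, as an engineer would, in place of code of your own. Each camera call takes 0.05 s, during which the arm holds its last target.

### The job

The green flap over the loopers of the overlock machine is locked by the orange-headed pin: draw the pin straight up out of its bore and park it in the notch of the blue bracket beside the machine, hanging upright by its head, and let go of it. Only then swing the flap up by its black handle until its yellow pointer lines up with the red mark on the quadrant, and finish while still holding it there, steady, with the gripper, since the flap falls shut if it is let go. Do not shift the red mark or disturb the tray, thread cones, oil bottle, screwdriver or bobbin standing around.

Things in the scene. Friction and masses are not known exactly. Their poses are not given: they have to be found in the camera images.
- machine: Cream overlock machine, fixed. Origin on the table under the middle of the flap's hinge; x from the flap's free edge to the hinge (away from the robot at yaw 0), y along the hinge. Low bed x -170..+140, y -120..+120, 106 mm high; head at y +120..+267: 160 mm high for x -100..-10, 265 mm for x -10..+140. At y -100 stands the quadrant, a thin steel rail of radius 100 mm about the hinge, reaching 215 mm above the table with its mark.
- hinge (a point): Middle of the hinge axis, 110 mm above the table over the machine's origin; same axes as the machine. The flap and the mark turn about its y axis.
- flap (a joint): Angle of the green flap, rad: 0 shut (level), grows as the free edge rises (positive turn about the hinge's y; handle goes up and towards the hinge), stop at 1.5. Falls shut when let go. Plate 148 x 160 x 6 mm, about 0.35 kg. On the hinge line stands a steel ear 8 mm thick, 14 wide, top 30 mm above the axis; the pin stands 3 mm behind it and locks the flap within about 0.2 rad.
- flap_bar (a point): Middle of the flap's black handle bar: round, 12 mm thick, 110 mm long along the hinge direction, on two posts. Flap shut: 130 mm from the hinge axis towards the free edge and 45 mm above it, 36 mm clear above the plate. The bar can turn between gripping fingers. Axes turn with the flap (x in the plate towards the hinge, z its normal).
- pointer (a point): Middle of the flap's yellow pointer, 50 x 14 x 5 mm, level with the plate at its quadrant side edge, 100 mm from the hinge axis; turns with the flap.
- mark (a joint): Angle of the red mark on the quadrant in rad, on the same scale as the flap's: the pointer lines up with it when both angles are equal. It differs from start to start (0.55 to 1.0) and stays put unless pushed hard.
- mark_tip (a point): Middle of the red mark, a bar 50 x 10 x 7 mm lying radially 100 mm from the hinge axis at machine y -103, beside the path of the yellow pointer. Axes are those of the flap when it is at the mark.
- pin_grip (a point): Middle of the pin's round orange head, 20 mm wide, 44 mm high; z up along the pin. Below it a steel shaft 8 mm thick, 70 mm long; the head's underside is 22 mm below this point, the foot 92 mm. About 60 g. In the bore the head's underside is 144 mm above the table, 40 mm above the bed.
- pin_collar (a point): Centre of the underside of the pin's head, where the shaft begins.
- bore (a point): Mouth of the pin's bore, 104 mm above the table and 11 mm behind the hinge axis; 9 mm wide, 30 mm deep; the pin stands on its bottom.
- notch (a point): Parking place on the fixed blue bracket: centre of the slot's inner end on the fork's upper face, 95 mm above the table, z up. Slot 13 mm wide, from 7 mm behind this point out along this point's -x, flaring after 27 mm, open above, below and at the -x end. Fork 12 mm thick, 53 wide; post at x +23..+37; foot plate 10 mm high. The pin's head rests on the fork, shaft hanging in the slot.
- tray: Grey divided bobbin tray, 85 x 85 x 35 mm, loose; origin under its centre. It and the bracket swap places between starts.
- cone_blue: Blue thread cone, 60 mm wide, 115 mm high, loose; origin under its centre.
- cone_white: White thread cone, 60 mm wide, 115 mm high, loose; origin under its centre.
- oil: Amber oil bottle with red cap, 48 mm wide, 130 mm high, loose; origin under its centre.
- screwdriver: Screwdriver, 180 mm long, lying near the robot; origin under its middle.
- bobbin: Steel bobbin, 26 mm wide, 12 mm high, loose; origin under its centre.
- pin: The locking pin, origin at the centre of its foot, z along it (see pin_grip).
Mind the look-alikes: they are no part of the job. Of the things that look like the screwdriver, take the one that is farthest to the robot's left at the start.

How it is judged (in metres and radians):
On the way, in this order (a step that is already met when the one before it is completed fails the run):
1. the pin is drawn up clear of its bore, the flap still shut (z of pin in the frame of bore above 0.003 m and value of joint flap below 0.2 rad), for 0.05 s.
2. the pin hangs upright in the notch, let go, the flap still shut (x of pin_collar in the frame of notch between -0.02 and 0.008 m and y of pin_collar in the frame of notch between -0.005 and 0.005 m and z of pin_collar in the frame of notch between -0.004 and 0.005 m and angle between pin_grip's own z axis and vertical below 0.15 rad and contact force between the fingers and pin below 0.05 N and value of joint flap below 0.2 rad), for 0.2 s.
3. the gripper holds the flap still at the red mark (angle between the x axis of flap_bar and the x axis of mark_tip, either way round below 0.08 rad and contact force between the fingers and flap above 0.5 N and velocity of joint flap between -0.06 and 0.06 rad/s), for 0.3 s.
At the end, for the whole second after the job is handed in: Fingers hold the flap within 0.08 rad of the red mark, still (under 0.06 rad/s), nothing else carrying it; the pin rests untouched in the notch: head underside -4 to +5 mm from the fork, within 5 mm of the slot midline, -20 to +8 mm along it, upright within 0.15 rad (all of step 3 and contact force between flap and pin below 0.1 N and contact force between flap and tray below 0.1 N and contact force between flap and cone_blue below 0.1 N and contact force between flap and cone_white below 0.1 N and contact force between flap and oil below 0.1 N and contact force between flap and screwdriver below 0.1 N and contact force between flap and bobbin below 0.1 N and x of pin_collar in the frame of notch between -0.02 and 0.008 m and y of pin_collar in the frame of notch between -0.005 and 0.005 m and z of pin_collar in the frame of notch between -0.004 and 0.005 m and angle between pin_grip's own z axis and vertical below 0.15 rad and contact force between the fingers and pin below 0.05 N and linear speed of pin below 0.03 m/s); the arm keeps its last pose, push and grip.
It fails at once if the flap is lifted while the pin is not in the notch (value of joint flap above 0.35 rad and distance between pin_collar and notch above 0.03 m).
It fails at once if the red mark is shifted (distance of mark_tip from where it was at the start of the episode above 0.01 m).
It fails at once if a thing standing around is disturbed (moved over 30 mm) (distance of any of tray, cone_blue, cone_white, oil, screwdriver, bobbin from where it was at the start of the episode above 0.03 m).
It also fails if it takes over 64 s, if anything falls off the work surface, if the arm or the gripper's body presses on something with over 40 N, if the wrist force passes 120 N, or if a joint passes its speed limit or range.

## Working session

There is one attempt and no reset: what is moved stays moved. The work goes in short steps, Python scripts to look and compute and a tool call to move; the robot and the scene stay as the last step left them, time stands still between calls to the robot, and variables do not carry over. Pictures are saved under pics/ and viewed, and the job is handed in when it is done.

Besides the shell and the picture viewer there is one more tool, called after "Request:" as a command line: name --argument value ..., lists and objects as JSON in quotes. send_rows: Moves the arm, as the interface text tells. Its arguments: {"type":"object","properties":{"commands":{"type":"string"},"grip_force":{"type":"number"}},"required":["commands"]}

```bash
mkdir -p pics; python3 - <<'E'
from cell import manip
import cv2,json
for n in("side","top"):
    im=manip.snapshot(n); cv2.imwrite(f"pics/{n}0.png",im[:,:,::-1])
    c=manip.get_calibration(n); print(n,c)
o=manip.get_obs(); print(o, manip.hold_point_z)
E
```

```text
side {'fx': 570.2463206352779, 'fy': 570.2463206352779, 'cx': 322.69789851773385, 'cy': 241.83544911690853, 'extrinsics': array([[-9.63910638e-01, -2.66034925e-01, -1.00847030e-02,
         4.83630907e+02],
       [ 1.74483983e-01, -6.59902000e-01,  7.30810981e-01,
        -1.42132748e+02],
       [-2.01076160e-01,  7.02676860e-01,  6.82505391e-01,
        -1.51443137e+03],
       [ 0.00000000e+00,  0.00000000e+00,  0.00000000e+00,
         1.00000000e+00]])}
top {'fx': 547.3280488604455, 'fy': 547.3280488604455, 'cx': 320.435746890864, 'cy': 239.31237023753164, 'extrinsics': array([[-9.62659122e-03, -9.99941827e-01, -4.86535354e-03,
         5.09101291e+01],
       [ 9.96884348e-01, -9.97786066e-03,  7.82434622e-02,
        -5.21885036e+02],
       [-7.82874563e-02, -4.09697697e-03,  9.96922409e-01,
        -1.43406476e+03],
       [ 0.00000000e+00,  0.00000000e+00,  0.00000000e+00,
         1.00000000e+00]])}
{'time_s': 0.1, 'joints': array([-1.24080952,  0.38377126,  0.04382143,  1.59944778, -0.01790652,
        1.16121502, -0.0499117 ]), 'joint_vel': array([-0.00126912,  0.00033216,  0.00132514, -0.00238451, -0.00040051,
        0.00112017, -0.00066843]), 'tau': array([ 2.76016639e-03, -4.34733260e+01,  1.02932867e+00, -2.50453269e+01,
        1.08104225e-02,  5.51166973e-03,  8.53328203e-06]), 'position': array([269.28602029, 590.63218979, 229.98661729]), 'tcp_rot': array([3.14147512e+00, 2.44643739e-03, 1.14308854e+00]), 'contact_force': array([-0.89111838,  0.21306611, -1.02364545]), 'moment': array([-0.02216774,  0.00110833,  0.02566029]), 'gripper_width': 85.23278398311007} 18.700000000000003
```

View pics/side0.png

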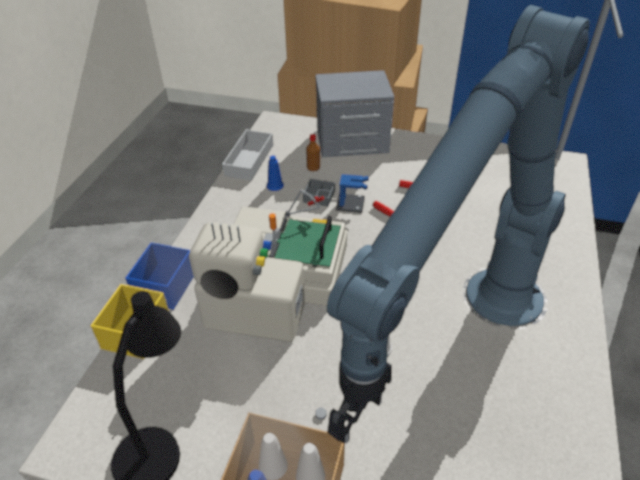

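View pics/top0.png

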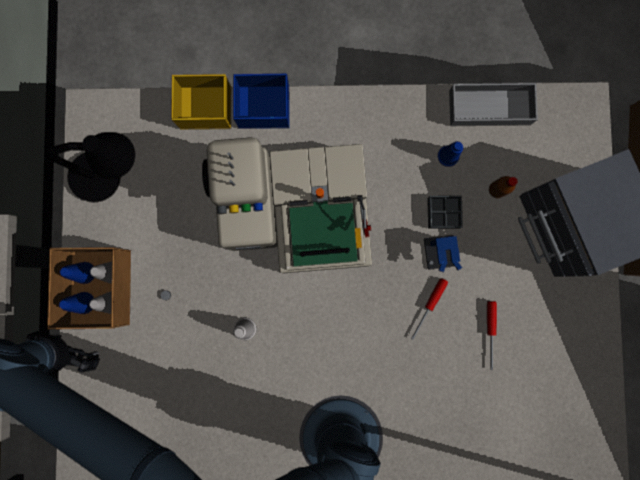

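```bash
cat > h.py <<'E'
from cell import manip
import cv2,numpy as np
def P(name,p):
    c=manip.get_calibration(name);E=c['extrinsics'];q=E[:3,:3]@np.array(p,float)+E[:3,3]
    return np.array([c['cx']+c['fx']*q[0]/-q[2], c['cy']-c['fy']*q[1]/-q[2]])
def ray(name,u,v):
    c=manip.get_calibration(name);E=c['extrinsics'];R=E[:3,:3]
    d=R.T@np.array([(u-c['cx'])/c['fx'],-(v-c['cy'])/c['fy'],-1]);o=-R.T@E[:3,3];return o,d
def atz(name,u,v,z):
    o,d=ray(name,u,v);return o+d*(z-o[2])/d[2]
def tri(ut,us):
    o1,d1=ray('top',*ut);o2,d2=ray('side',*us)
    A=np.stack([d1,-d2],1);s=np.linalg.lstsq(A,o2-o1,rcond=None)[0]
    a=o1+d1*s[0];b=o2+d2*s[1];return (a+b)/2,np.linalg.norm(a-b)
def crop(im,x,y,w,h,k,fn):
    cv2.imwrite(fn,cv2.resize(im[y:y+h,x:x+w,::-1],None,fx=k,fy=k,interpolation=cv2.INTER_CUBIC))
E
python3 - <<'E'
from h import *
t=cv2.imread('pics/top0.png')[:,:,::-1];s=cv2.imread('pics/side0.png')[:,:,::-1]
crop(t,265,140,120,140,4.2,'pics/t0a.png');crop(t,410,190,80,100,6,'pics/t0b.png')
crop(s,230,170,150,130,5,'pics/s0a.png')
E
```

```text
(no output)
```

View pics/t0a.png

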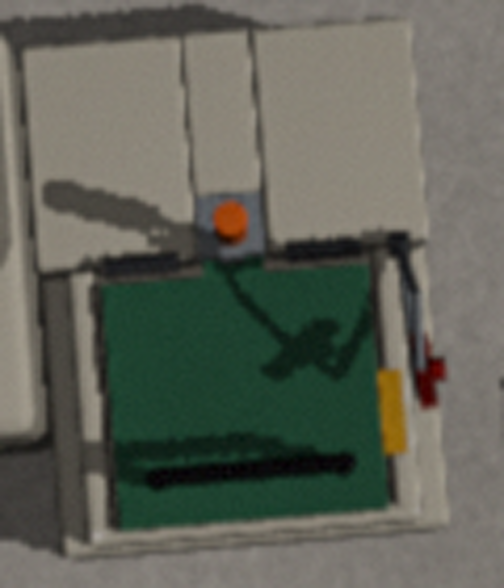

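View pics/t0b.png

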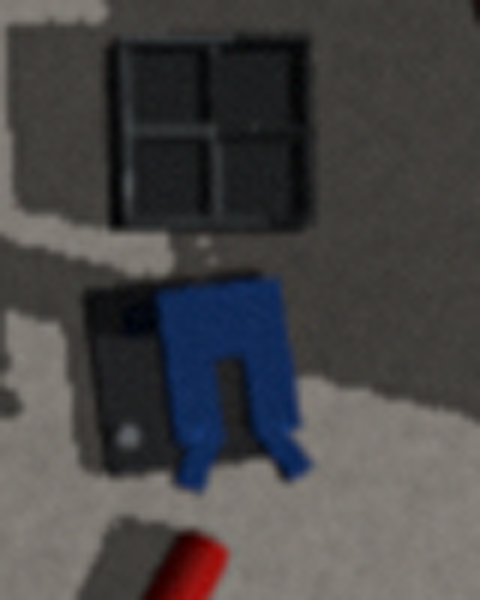

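View pics/s0a.png

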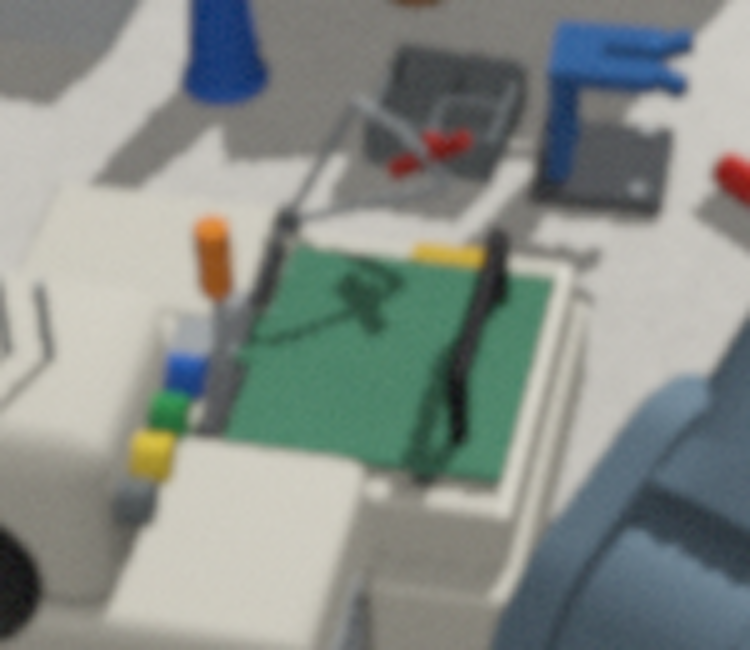

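```bash
python3 - <<'E'
from h import *
from scipy.optimize import least_squares
T=lambda x,y:(265+x/4.2,140+y/4.2)
S=lambda x,y:(230+x/5,170+y/5)
obs=[('top',T(231,218),(11,0,188)),('side',S(212,228),(11,0,188)),('top',T(150,478),(-130,55,155)),('top',T(350,462),(-130,-55,155)),
('side',S(498,240),(-130,-55,155)),('side',S(460,437),(-130,55,155)),
('top',T(415,20),(140,-120,106)),('top',T(65,553),(-170,120,106)),('top',T(447,522),(-170,-120,106)),('side',S(224,435),(0,80,113)),]
def f(p):
    c,s=np.cos(p[2]),np.sin(p[2]);r=[]
    for n,u,m in obs:
        r+=list(P(n,[p[0]+c*m[0]-s*m[1],p[1]+s*m[0]+c*m[1],m[2]])-u)
    return r
q=least_squares(f,[550,0,0],loss='soft_l1');print(q.x);print(np.round(np.reshape(q.fun,(-1,2)),1))
print('pin head',tri(T(231,218),S(212,228)),atz('top',*T(231,218),188))
print('bar',atz('top',*T(150,478),155),atz('top',*T(350,462),155))
print('mark', tri(T(432,378),S(430,153)))
B=lambda x,y:atz('top',410+x/6,190+y/6,95)
for k in [(231,357),(231,440),(158,292),(280,283),(178,440),(297,428),(218,360),(246,358),(216,435),(254,430)]: print(k,B(*k))
E
```

```text
[610.65017804  45.74142488 -18.78685111]
[[ -0.6   0.1]
 [  0.2  -2. ]
 [  0.2  -0.1]
 [ -1.8   0.4]
 [  0.5  -1.4]
 [ -0.4 -13. ]
 [ -0.6  -1.1]
 [ -3.7   1. ]
 [  1.5   1.4]
 [ -4.3  -0.9]]
pin head (array([623.21741771,  45.10161032, 179.90274611]), np.float64(0.1976985287743481)) [621.77397138  45.04389565 188.        ]
bar [477.28140789  93.03167186 155.        ] [485.32750762 -21.66830257 155.        ]
mark (array([535.33984307, -68.51570225, 159.07266985]), np.float64(5.166612864972874))
(231, 357) [ 487.59464905 -276.31264183   95.        ]
(231, 440) [ 452.82780548 -275.34197892   95.        ]
(158, 292) [ 515.22446217 -246.46459068   95.        ]
(280, 283) [ 518.50174648 -297.72902153   95.        ]
(178, 440) [ 453.04471951 -253.19640968   95.        ]
(297, 428) [ 457.57520533 -303.06258498   95.        ]
(218, 360) [ 486.3895692  -270.83554061   95.        ]
(246, 358) [ 487.11268446 -282.58013568   95.        ]
(216, 435) [ 454.97974775 -269.13233816   95.        ]
(254, 430) [ 456.91501885 -285.07026659   95.        ]
```

```bash
cat >> h.py <<'E'
def d(x,y,z,yaw=None):
    o=manip.get_obs();p=o['position'];r=o['tcp_rot'];ps=r[2]
    D=np.array([x,y,z])-p;c,s=np.cos(ps),np.sin(ps)
    a=0 if yaw is None else ps-yaw
    print('shift',np.round([c*D[0]+s*D[1],s*D[0]-c*D[1],-D[2]],1),'turn',round(a,3),'pos',np.round(p,1),'rot',np.round(r,3),'t',o['time_s'],'F',np.round(o['contact_force'],1),'w',round(o['gripper_width'],1))
E
python3 - <<'E'
from h import *
d(269.3,590.6,340,1.143)
d(622,45,340,0.065)
E
```

```text
shift [  -0.    0. -110.] turn 0.0 pos [269.3 590.6 230. ] rot [3.141e+00 2.000e-03 1.143e+00] t 0.1 F [-0.9  0.2 -1. ] w 85.2
shift [-350.2  547.3 -110. ] turn 1.078 pos [269.3 590.6 230. ] rot [3.141e+00 2.000e-03 1.143e+00] t 0.1 F [-0.9  0.2 -1. ] w 85.2
```

```bash
python3 - <<'E'
from h import *
t=cv2.imread('pics/top0.png')[:,:,::-1];s=cv2.imread('pics/side0.png')[:,:,::-1]
crop(t,420,225,50,55,11,'pics/t0c.png');crop(s,330,165,50,50,12,'pics/s0c.png');crop(t,340,190,40,60,12*0.8,'pics/t0m.png');crop(s,295,180,50,50,12,'pics/s0m.png')
E
```

```text
(no output)
```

View pics/t0c.png

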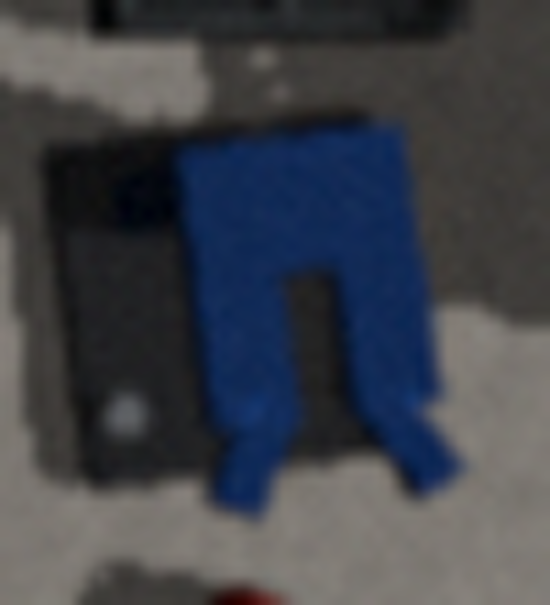

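View pics/s0c.png

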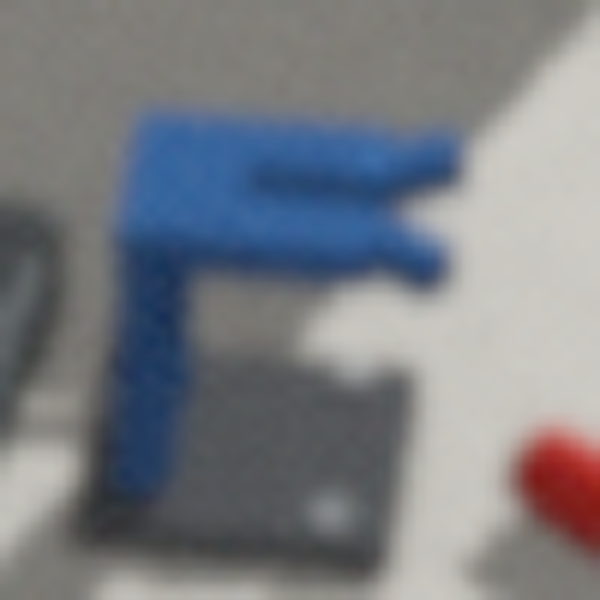

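View pics/t0m.png

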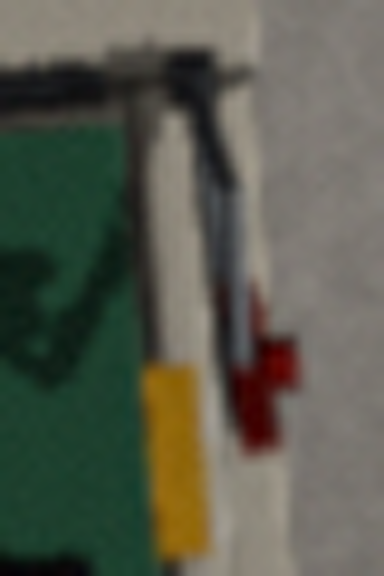

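View pics/s0m.png

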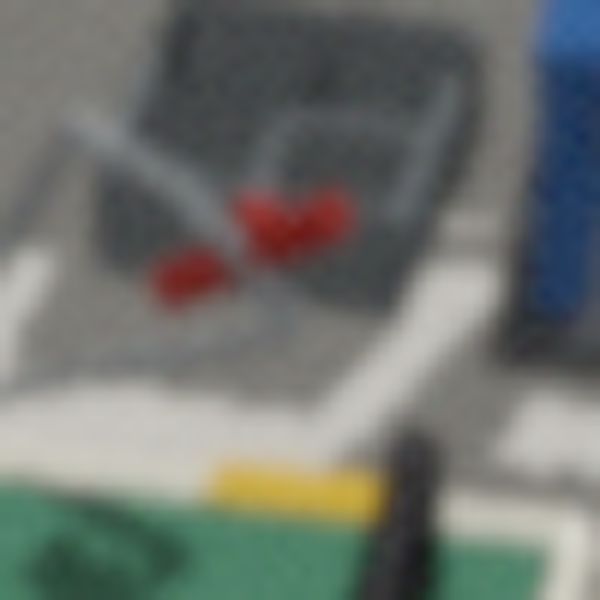

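```bash
python3 - <<'E'
from h import *
from scipy.optimize import least_squares
T=lambda x,y:(420+x/11,225+y/11)
S=lambda x,y:(330+x/12,165+y/12)
obs=[('top',T(182,150),(37,26.5,95)),('top',T(402,128),(37,-26.5,95)),('top',T(285,278),(7,6.5,95)),('top',T(336,268),(7,-6.5,95)),
('top',T(300,410),(-27,6.5,95)),('top',T(352,392),(-27,-6.5,95)),
('side',S(122,240),(37,26.5,95)),('side',S(143,110),(37,-26.5,95))]
def f(p,o=obs):
    c,s=np.cos(p[2]),np.sin(p[2]);r=[]
    for n,u,m in o:
        r+=list(P(n,[p[0]+c*m[0]-s*m[1],p[1]+s*m[0]+c*m[1],m[2]])-u)
    return r
for ob in (obs,obs[:6]):
    q=least_squares(f,[480,-276,.09],args=(ob,));print('notch',q.x);print(np.round(np.reshape(q.fun,(-1,2)),1).tolist())
# mark
M=(610.65,45.74,.0627);c,s=np.cos(M[2]),np.sin(M[2])
def W(x,y,z): return [M[0]+c*x-s*y,M[1]+s*x+c*y,z]
for th in (.55,.6,.65,.7,.75,.8,.85,.9):
    e=[W(-r*np.cos(th),-103,110+r*np.sin(th)) for r in (75,125)]
    print(th,[np.round((P('top',k)-(340,190))*9.6) for k in e],[np.round((P('side',k)-(295,180))*12) for k in e])
print('pointer',[np.round((P('top',W(-r,-87,113))-(340,190))*9.6) for r in (75,125)],[np.round((P('side',W(-r,-87,113))-(295,180))*12) for r in (75,125)])
E
```

```text
notch [ 4.81307945e+02 -2.75417550e+02  1.31324327e-01]
[[-1.1, 0.3], [-0.3, -0.6], [-0.7, -0.7], [-0.2, -0.5], [0.1, 0.7], [0.5, 1.6], [-0.4, -2.1], [-0.1, -1.6]]
notch [ 4.81667217e+02 -2.75964067e+02  1.02169441e-01]
[[-0.5, -0.2], [0.4, -0.5], [-0.4, -0.9], [0.1, -0.6], [-0.0, 0.5], [0.4, 1.6]]
0.55 [array([231., 307.]), array([253., 467.])] [array([180., 289.]), array([361., 222.])]
0.6 [array([231., 298.]), array([253., 451.])] [array([171., 277.]), array([346., 202.])]
0.65 [array([232., 288.]), array([254., 435.])] [array([161., 266.]), array([330., 182.])]
0.7 [array([232., 277.]), array([254., 417.])] [array([151., 254.]), array([313., 163.])]
0.75 [array([232., 266.]), array([254., 399.])] [array([140., 243.]), array([294., 144.])]
0.8 [array([232., 255.]), array([254., 379.])] [array([128., 233.]), array([275., 126.])]
0.85 [array([232., 243.]), array([254., 359.])] [array([116., 223.]), array([255., 109.])]
0.9 [array([232., 230.]), array([254., 337.])] [array([103., 213.]), array([233.,  92.])]
pointer [array([163., 369.]), array([178., 561.])] [array([215., 460.]), array([428., 487.])]
```

Request:
send_rows --commands "1 0 0 -40 0; 1 0 0 -80 0; 1 0 0 -120 0; 1 -20 30 -120 0.05; 1 -45 70 -120 0.15; 1 -70 110 -120 0.25; 1 -97 152 -120 0.35; 1 -125 195 -120 0.45; 1 -150 234 -120 0.55"

```text
time_s: 1.0
position: [421.1, 355.4, 350.8]
tcp_rot: [3.141, 0.001, 0.588]
contact_force: [0.7, 0.8, 0.7]
gripper_width: 85.1
```

```bash
python3 - <<'E'
from h import *
d(622,45,300,0.065)
E
```

```text
shift [ -5.1 369.7  50.8] turn 0.523 pos [421.1 355.4 350.8] rot [3.141e+00 1.000e-03 5.880e-01] t 1.0 F [0.7 0.8 0.7] w 85.1
```

Request:
send_rows --commands "1 0 40 0 0.06; 1 0 85 0 0.15; 1 -1 130 0 0.25; 1 -2 175 0 0.35; 1 -3 220 0 0.45; 1 -4 265 0 0.523; 1 -5 310 0 0.523; 1 -5 345 0 0.523; 0.3 -5 365 10 0.523; 0.3 -5 370 40 0.523; 0.3 -5 370 80 0.523; 0.3 -5 370 80 0.523"

```text
time_s: 2.2
position: [618.0, 47.9, 264.1]
tcp_rot: [3.14, 0.014, 0.069]
contact_force: [-1.2, 0.6, -1.1]
gripper_width: 55.4
```

```bash
python3 - <<'E'
from h import *
d(622,45,240,0.065)
t=manip.snapshot('top');s=manip.snapshot('side')
crop(t,260,130,130,120,5,'pics/t1.png');crop(s,210,120,160,130,5,'pics/s1.png')
E
```

```text
shift [ 3.8  3.2 24.1] turn 0.004 pos [618.   47.9 264.1] rot [3.14  0.014 0.069] t 2.2 F [-1.2  0.6 -1.1] w 55.4
```

View pics/t1.png

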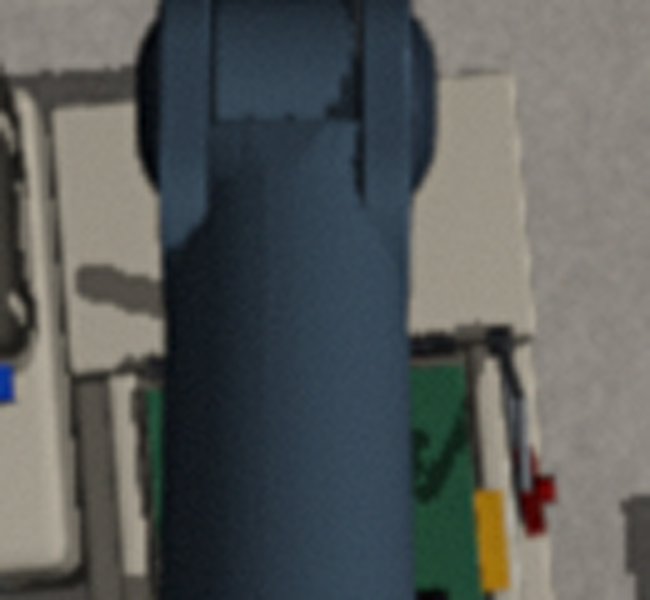

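View pics/s1.png

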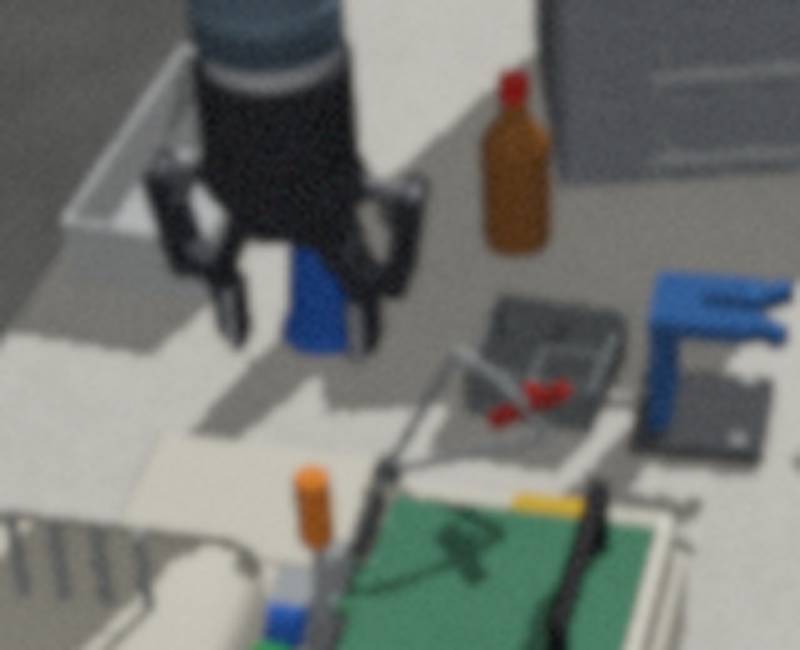

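Request:
send_rows --commands "0.2 0 0 0 0; 0.2 0 0 0 0; 0.2 0 0 0 0"

```text
time_s: 2.6
position: [624.1, 48.6, 273.4]
tcp_rot: [-3.141, -0.004, 0.071]
contact_force: [0.4, 0.0, -1.2]
gripper_width: 50.9
```

```bash
python3 - <<'E'
from h import *
d(622,45,205,0.065)
E
```

```text
shift [-2.4  3.4 68.4] turn 0.006 pos [624.1  48.6 273.4] rot [-3.141 -0.004  0.071] t 2.6 F [ 0.4  0.  -1.2] w 50.9
```

Request:
send_rows --commands "0.2 -2 3.4 25 0; 0.2 -2 3.4 50 0; 0.2 -2 3.4 67 0; 0.2 -2 3.4 67 0; 0.2 -2 3.4 67 0"

```text
time_s: 3.1
position: [621.7, 44.9, 205.2]
tcp_rot: [-3.142, -0.001, 0.07]
contact_force: [1.4, -0.4, -0.8]
gripper_width: 51.2
```

```bash
python3 - <<'E'
from h import *
d(622,45,155,0.065)
s=manip.snapshot('side')
crop(s,240,180,70,70,9,'pics/s2.png')
E
```

```text
shift [ 0.3 -0.1 50.2] turn 0.005 pos [621.7  44.9 205.2] rot [-3.142e+00 -1.000e-03  7.000e-02] t 3.1 F [ 1.4 -0.4 -0.8] w 51.2
```

View pics/s2.png

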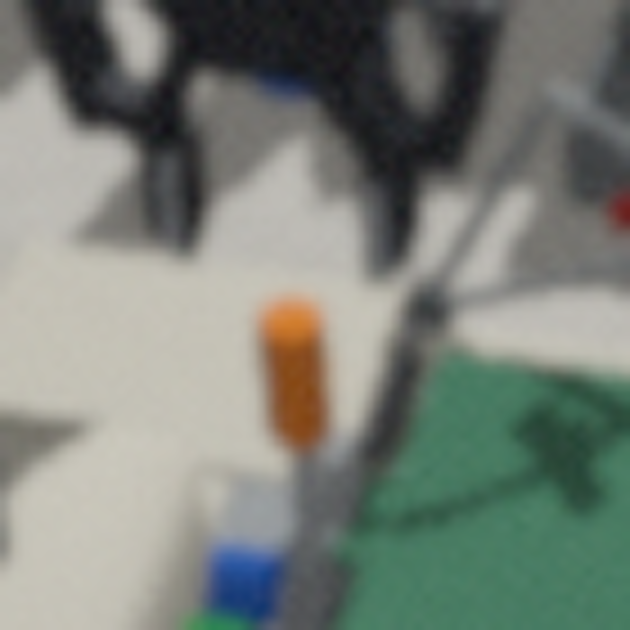

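Request:
send_rows --commands "0.2 0 0 20 0; 0.2 0 0 40 0; 0.2 0 0 50 0; 0.2 0 0 50 0; -0.2 0 0 50 0; -0.4 0 0 50 0; -0.6 0 0 50 0; -1 0 0 50 0; -1 0 0 50 0; -1 0 0 50 0" --grip_force 40

```text
time_s: 4.15
position: [622.3, 44.7, 155.7]
tcp_rot: [-3.141, -0.002, 0.07]
contact_force: [-1.0, 0.6, 5.6]
gripper_width: 18.9
```

Request:
send_rows --commands "-1 0 0 -3 0; -1 0 0 -8 0; -1 0 0 -16 0; -1 0 0 -24 0; -1 0 0 -34 0; -1 0 0 -44 0; -1 0 0 -60 0; -1 0 0 -60 0"

```text
time_s: 4.95
position: [623.1, 44.6, 217.7]
tcp_rot: [-3.141, -0.005, 0.07]
contact_force: [0.5, -0.2, -1.0]
gripper_width: 18.9
```

```bash
python3 - <<'E'
from h import *
d(622,45,320,0.065)
s=manip.snapshot('side')
crop(s,230,120,90,130,5,'pics/s3.png')
E
```

```text
shift [  -1.    -0.5 -102.3] turn 0.005 pos [623.1  44.6 217.7] rot [-3.141 -0.005  0.07 ] t 4.95 F [ 0.5 -0.2 -1. ] w 18.9
```

View pics/s3.png

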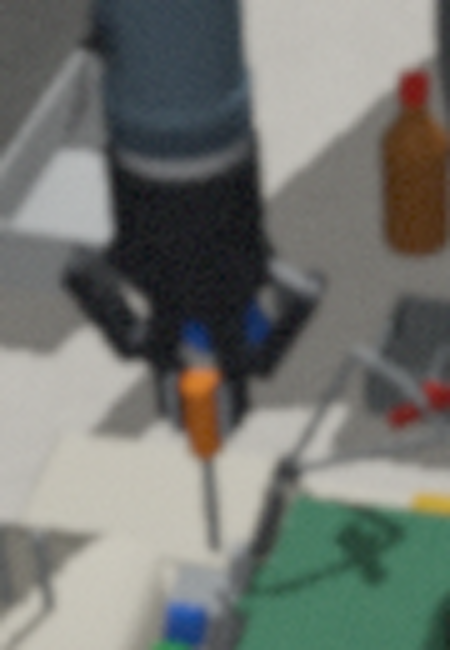

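Request:
send_rows --commands "-1 0 0 -30 0; -1 0 0 -65 0; -1 0 0 -100 0; -1 -15 22 -100 -0.01; -1 -45 66 -100 -0.02; -1 -75 110 -100 -0.03; -1 -105 155 -100 -0.04; -1 -135 199 -100 -0.04; -1 -165 243 -100 -0.04; -1 -192 282 -100 -0.04; -1 -207 304 -100 -0.04; -1 -212 312 -100 -0.04"

```text
time_s: 6.2
position: [426.6, -287.3, 314.3]
tcp_rot: [3.141, 0.001, 0.099]
contact_force: [0.7, -0.6, -1.4]
gripper_width: 18.8
```

```bash
python3 - <<'E'
from h import *
d(432,-281,150,0.11)
E
```

```text
shift [  6.   -5.8 164.3] turn -0.011 pos [ 426.6 -287.3  314.3] rot [3.141e+00 1.000e-03 9.900e-02] t 6.2 F [ 0.7 -0.6 -1.4] w 18.8
```

Request:
send_rows --commands "-1 3 -2 30 0; -1 3 -2 75 0; -1 3 -2 120 0; -1 3 -2 160 0; -1 3 -2 160 0; -1 3 -2 160 0"

```text
time_s: 6.8
position: [434.0, -278.7, 154.2]
tcp_rot: [-3.141, 0.002, 0.11]
contact_force: [0.4, 0.4, 0.7]
gripper_width: 18.7
```

```bash
python3 - <<'E'
from h import *
d(432,-281,112,0.11)
t=manip.snapshot('top');s=manip.snapshot('side')
crop(t,400,200,90,100,6,'pics/t4.png');crop(s,320,130,90,90,8,'pics/s4.png')
E
```

```text
shift [-2.3  2.1 42.2] turn 0.0 pos [ 434.  -278.7  154.2] rot [-3.141e+00  2.000e-03  1.100e-01] t 6.8 F [0.4 0.4 0.7] w 18.7
```

View pics/t4.png

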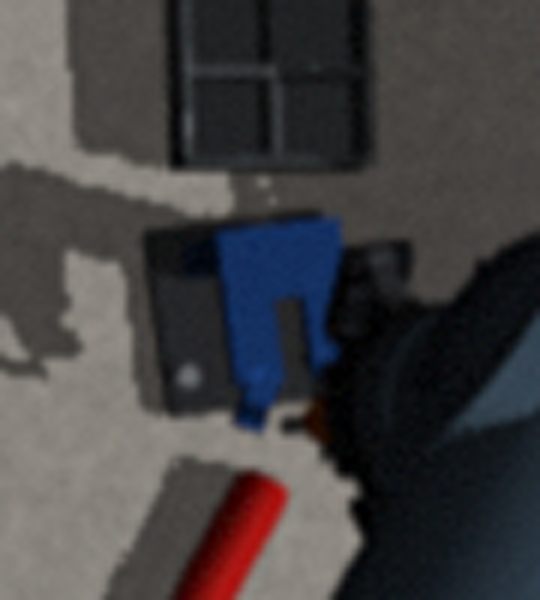

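View pics/s4.png

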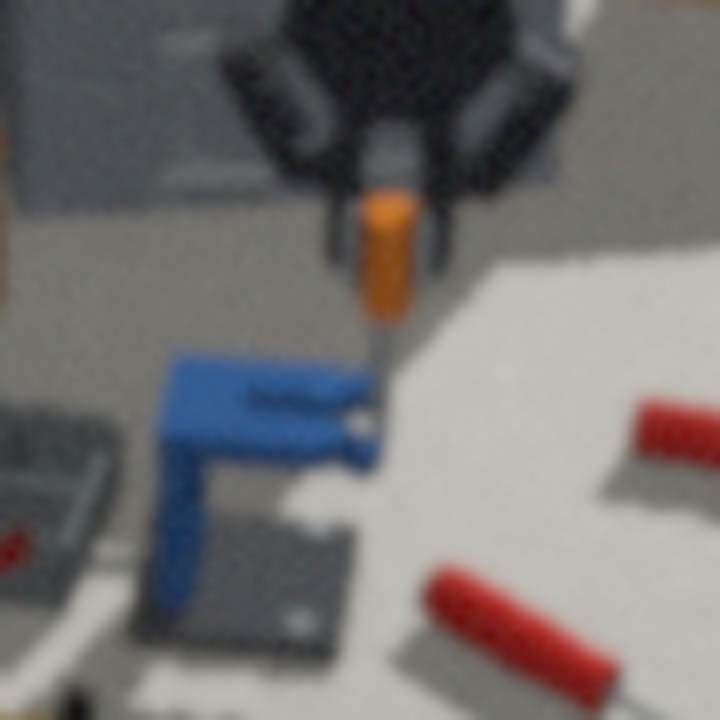

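```bash
python3 - <<'E'
from h import *
print(tri((448.3,270.8),(368,184)), atz('top',448.3,270.8,72))
for z in (72,142): print(z,(P('top',[434,-279,z])-(400,200))*6,(P('side',[434,-279,z])-(320,130))*8)
n=np.array([481.5,-275.7]);
for k in (-27,0,7): q=n+k*np.array([.994,.11]);print(k,(P('top',[*q,95])-(400,200))*6,(P('side',[*q,95])-(320,130))*8)
E
```

```text
(array([ 434.17083302, -277.33377898,   81.97419324]), np.float64(0.4000200006867915)) [ 434.55268226 -279.57076966   72.        ]
72 [288.49157668 426.11585178] [383.67870347 450.32096124]
142 [327.97438461 422.56165482] [391.95632421 300.6262009 ]
-27 [298.83997613 375.53617275] [332.98134845 394.26124169]
0 [289.94295543 311.53668684] [262.49809395 388.07461691]
7 [287.64077984 294.97630566] [244.26840011 386.47451663]
```

Request:
send_rows --commands "-1 -14 2 0 0; -1 -14 2 20 0; -1 -14 2 40 0; -1 -14 2 45 0; -1 -14 2 45 0; -1 -5 2 45 0; -1 5 2 45 0; -1 10 2 45 0; -1 10 2 45 0"

```text
time_s: 7.8
position: [446.7, -279.7, 109.9]
tcp_rot: [3.14, -0.002, 0.112]
contact_force: [-0.4, -0.3, -0.7]
gripper_width: 19.0
```

```bash
python3 - <<'E'
from h import *
d(481.5,-275.7,107,0.11)
t=manip.snapshot('top');s=manip.snapshot('side')
crop(t,400,200,90,100,6,'pics/t5.png');crop(s,320,130,90,90,8,'pics/s5.png')
E
```

```text
shift [35.  -0.1  2.9] turn 0.002 pos [ 446.7 -279.7  109.9] rot [ 3.14e+00 -2.00e-03  1.12e-01] t 7.8 F [-0.4 -0.3 -0.7] w 19.0
```

View pics/t5.png

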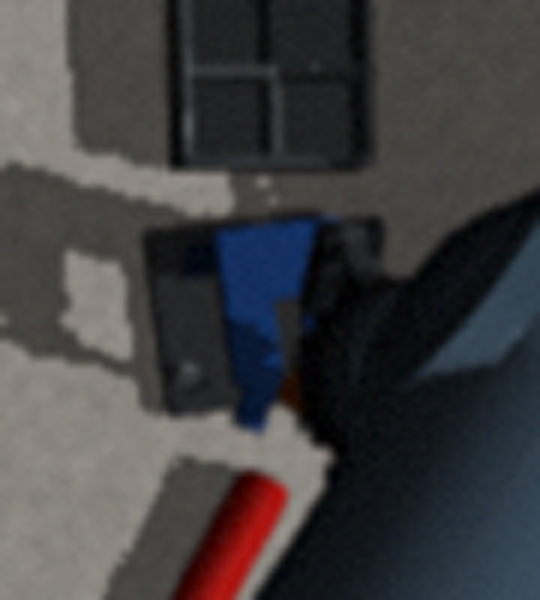

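View pics/s5.png

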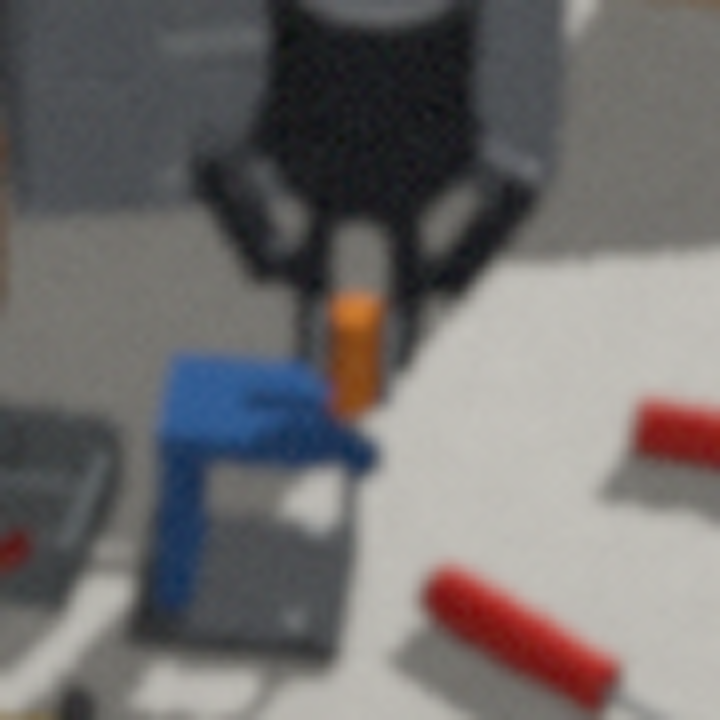

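Pin shaft is between the prongs, head just above the fork (side crop 355,410). Slide in slowly.

Request:
send_rows --commands "-1 5 0 0 0; -1 10 0 0 0; -1 15 0 0 0; -1 20 0 0 0; -1 25 0 0 0; -1 29 0 0 0; -1 30 0 0 0; -1 30 0 0 0"

```text
time_s: 8.7
position: [474.4, -276.6, 109.2]
tcp_rot: [3.142, 0.0, 0.11]
contact_force: [-0.2, -0.7, -1.8]
gripper_width: 19.0
```

```bash
python3 - <<'E'
from h import *
d(481.5,-275.7,107,0.11)
o=manip.get_obs();print(o['moment'])
t=manip.snapshot('top');s=manip.snapshot('side')
crop(t,400,200,90,100,6,'pics/t6.png');crop(s,320,130,90,90,8,'pics/s6.png')
E
```

```text
shift [ 7.1 -0.1  2.2] turn 0.0 pos [ 474.4 -276.6  109.2] rot [3.142 0.    0.11 ] t 8.7 F [-0.2 -0.7 -1.8] w 19.0
[ 0.00691861  0.04413907 -0.02897134]
```

View pics/s6.png

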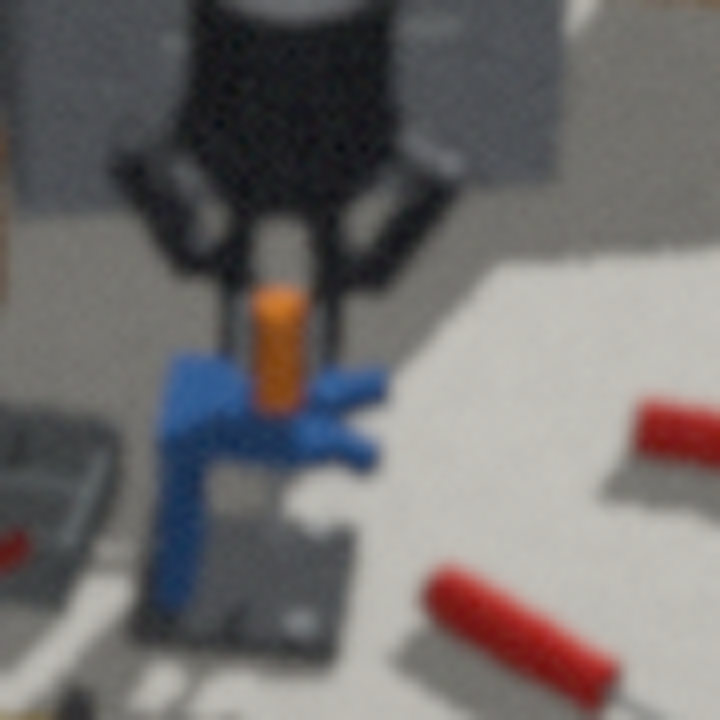

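View pics/t6.png

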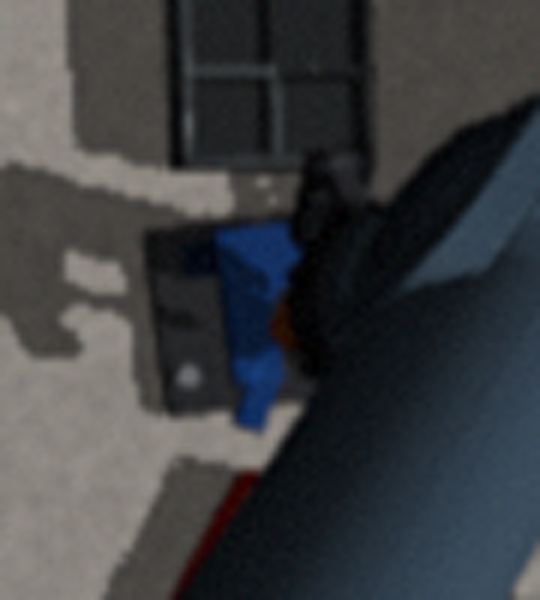

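Request:
send_rows --commands "-1 0 0 1 0; -1 0 0 2 0; -1 0 0 2 0"

```text
time_s: 9.1
position: [474.0, -276.6, 107.1]
tcp_rot: [-3.141, 0.0, 0.11]
contact_force: [0.4, -0.4, -1.3]
gripper_width: 18.7
```

Request:
send_rows --commands "-0.55 0 0 2 0; -0.45 0 0 2 0; -0.3 0 0 2 0; -0.1 0 0 2 0; 0.1 0 0 2 0; 0.2 0 0 2 0"

```text
time_s: 9.7
position: [474.3, -276.5, 105.1]
tcp_rot: [-3.142, 0.0, 0.11]
contact_force: [0.4, -0.3, -0.1]
gripper_width: 51.3
```

```bash
python3 - <<'E'
from h import *
d(474,-276.6,107,0.11)
s=manip.snapshot('side')
crop(s,320,130,90,90,8,'pics/s7.png')
E
```

```text
shift [-0.3  0.  -1.9] turn 0.0 pos [ 474.3 -276.5  105.1] rot [-3.142  0.     0.11 ] t 9.7 F [ 0.4 -0.3 -0.1] w 51.3
```

View pics/s7.png

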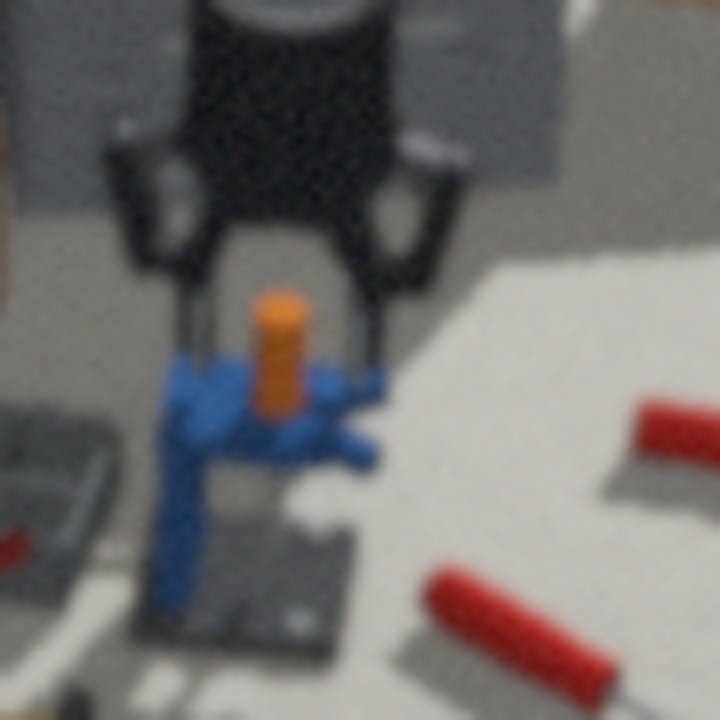

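Request:
send_rows --commands "0.3 0 0 -10 0; 0.3 0 0 -30 0; 0.3 0 0 -60 0; 0.3 0 0 -100 0; 0.3 0 0 -140 0; 0.3 0 0 -180 0; 0.3 0 0 -195 0; 0.3 0 -30 -195 0; 0.3 0 -70 -195 0; 0.3 0 -100 -195 0.02; 0.3 0 -100 -195 0.04"

```text
time_s: 10.85
position: [463.2, -171.7, 299.6]
tcp_rot: [-3.138, 0.001, 0.078]
contact_force: [0.7, 0.1, -0.1]
gripper_width: 55.6
```

```bash
python3 - <<'E'
from h import *
d(481,37,300,0.065)
s=manip.snapshot('side');t=manip.snapshot('top')
crop(s,280,150,120,100,6,'pics/s8.png');crop(t,340,180,130,110,6,'pics/t8.png')
E
```

```text
shift [  33.9 -206.7   -0.4] turn 0.013 pos [ 463.2 -171.7  299.6] rot [-3.138e+00  1.000e-03  7.800e-02] t 10.85 F [ 0.7  0.1 -0.1] w 55.6
```

View pics/s8.png

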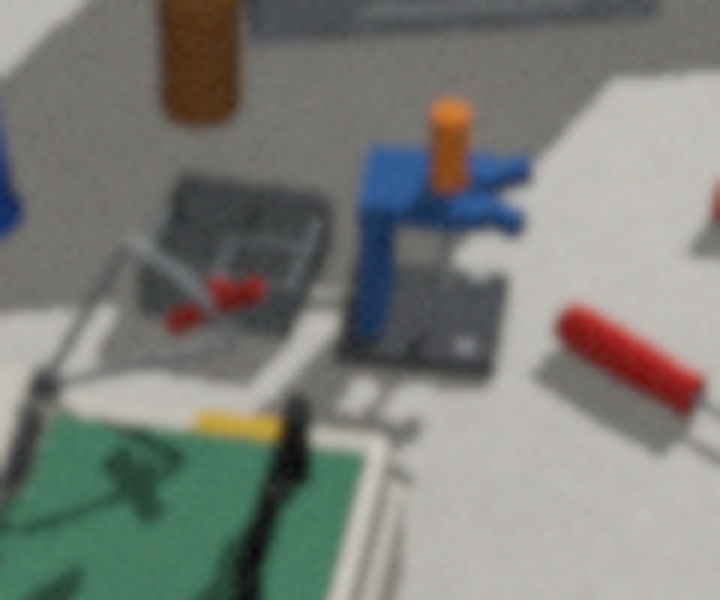

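View pics/t8.png

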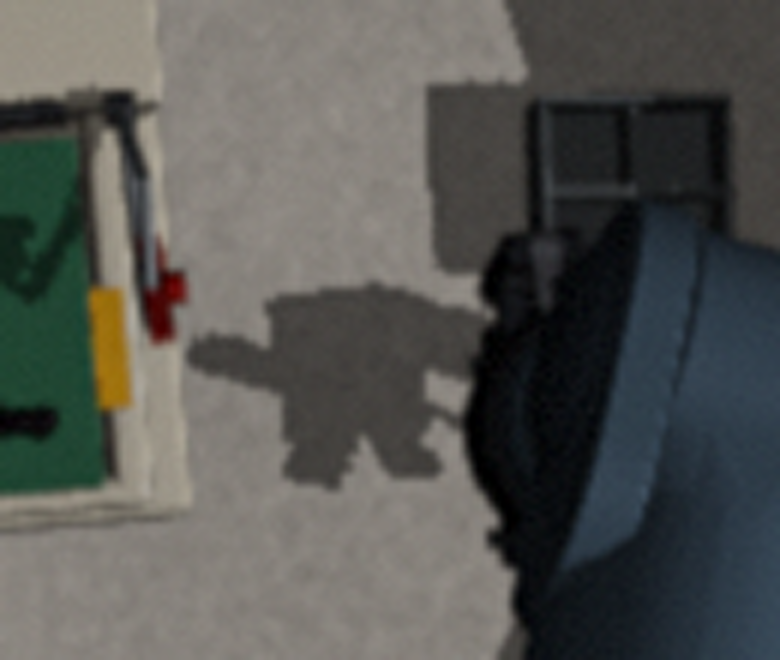

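Request:
send_rows --commands "0.3 4 -30 0 0; 0.3 10 -70 0 0; 0.3 17 -112 0 0; 0.3 25 -155 0 0; 0.3 32 -190 0 0; 0.3 34 -207 10 0; 0.3 34 -207 40 0; 0.3 34 -207 80 0; 0.3 34 -207 105 0; 0.3 34 -207 105 0; 0.3 34 -207 105 0"

```text
time_s: 12.05
position: [482.7, 29.6, 195.0]
tcp_rot: [3.14, 0.001, 0.067]
contact_force: [0.6, -0.5, -0.0]
gripper_width: 55.5
```

```bash
python3 - <<'E'
from h import *
d(481,37,138,0.065)
s=manip.snapshot('side')
crop(s,270,160,100,90,7,'pics/s9.png')
E
```

```text
shift [-1.2 -7.5 57. ] turn 0.002 pos [482.7  29.6 195. ] rot [3.14e+00 1.00e-03 6.70e-02] t 12.05 F [ 0.6 -0.5 -0. ] w 55.5
```

View pics/s9.png

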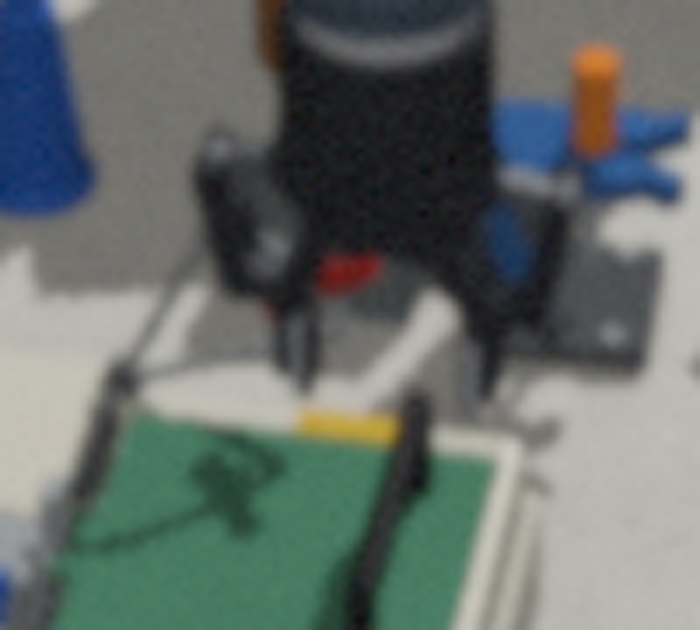

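Request:
send_rows --commands "0.3 -1 -7 15 0; 0.3 -1 -7 35 0; 0.3 -1 -7 50 0; 0.3 -1 -7 57 0; 0.3 -1 -7 57 0"

```text
time_s: 12.6
position: [481.9, 38.3, 138.8]
tcp_rot: [3.142, -0.001, 0.07]
contact_force: [0.1, 0.3, -0.4]
gripper_width: 55.4
```

```bash
python3 - <<'E'
from h import *
d(481,37,138,0.065)
s=manip.snapshot('side')
crop(s,270,160,100,90,7,'pics/s10.png')
E
```

```text
shift [-0.9  1.2  0.8] turn 0.005 pos [481.9  38.3 138.8] rot [ 3.142e+00 -1.000e-03  7.000e-02] t 12.6 F [ 0.1  0.3 -0.4] w 55.4
```

View pics/s10.png

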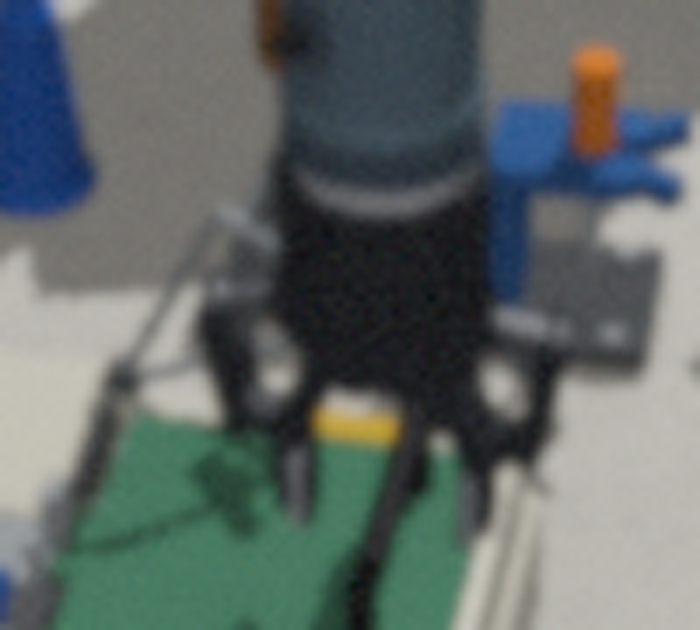

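Request:
send_rows --commands "-0.2 0 0 0 0; -0.5 0 0 0 0; -0.7 0 0 0 0; -1 0 0 0 0; -1 0 0 0 0; -1 0 0 0 0; -1 0 0 0 0" --grip_force 40

```text
time_s: 13.35
position: [480.9, 38.6, 139.0]
tcp_rot: [-3.141, 0.001, 0.07]
contact_force: [-2.2, 0.6, 4.6]
gripper_width: 10.6
```

```bash
python3 - <<'E'
from h import *
o=manip.get_obs();p=o['position'];print(p,o['gripper_width'],o['contact_force'],o['tcp_rot'])
R=np.hypot(130,45);a0=np.arctan2(45,130)
for th in np.arange(0,0.66,.05):
    a=a0+th;print(round(th,2),'x %.1f up %.1f'%(130-R*np.cos(a),R*np.sin(a)-45))
E
```

```text
[480.86411152  38.6060852  138.99173788] 10.559510772305122 [-2.19344316  0.56663105  4.55357205] [-3.14100636e+00  1.26543403e-03  7.00760412e-02]
0.0 x 0.0 up 0.0
0.05 x 2.4 up 6.4
0.1 x 5.1 up 12.8
0.15 x 8.2 up 18.9
0.2 x 11.5 up 24.9
0.25 x 15.2 up 30.8
0.3 x 19.1 up 36.4
0.35 x 23.3 up 41.8
0.4 x 27.8 up 47.1
0.45 x 32.5 up 52.1
0.5 x 37.5 up 56.8
0.55 x 42.7 up 61.3
0.6 x 48.1 up 65.5
0.65 x 53.7 up 69.5
```

Request:
send_rows --commands "-1 2.4 0 -6.4 0; -1 5.1 0 -12.8 0; -1 8.2 0 -18.9 0; -1 11.5 0 -24.9 0; -1 15.2 0 -30.8 0; -1 19.1 0 -36.4 0; -1 23.3 0 -41.8 0; -1 27.8 0 -47.1 0; -1 32.5 0 -52.1 0; -1 37.5 0 -56.8 0; -1 37.5 0 -56.8 0; -1 37.5 0 -56.8 0"

```text
time_s: 14.55
position: [515.6, 41.0, 195.9]
tcp_rot: [-3.141, 0.008, 0.07]
contact_force: [-11.3, 0.2, 7.4]
gripper_width: 10.4
```

```bash
python3 - <<'E'
from h import *
o=manip.get_obs();p=o['position'];print(p,o['gripper_width'],o['contact_force'],o['tcp_rot'])
s=manip.snapshot('side');t=manip.snapshot('top')
crop(s,270,160,100,90,7,'pics/s11.png');crop(t,330,180,60,75,8,'pics/t11.png')
E
```

```text
[515.61316338  41.04091423 195.87644444] 10.377878566552802 [-11.32852079   0.19516323   7.40667808] [-3.14056097  0.00848011  0.06989502]
```

View pics/s11.png

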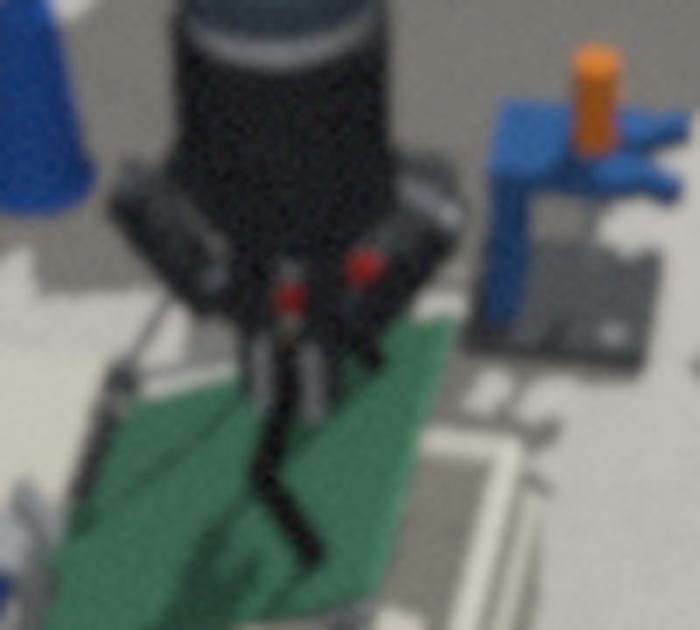

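View pics/t11.png

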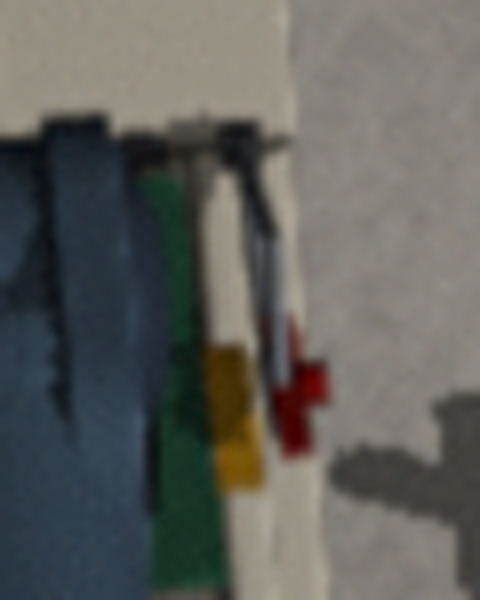

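```bash
python3 - <<'E'
from h import *
M=(610.65,45.74,.066);c,s=np.cos(M[2]),np.sin(M[2])
def W(x,y,z): return [M[0]+c*x-s*y,M[1]+s*x+c*y,z]
def pt(r,th,y,h): return W(-r*np.cos(th)+h*np.sin(th),y,110+r*np.sin(th)+h*np.cos(th))
for th in (.4,.45,.5,.55,.6,.65,.7):
    print(th,*[np.round((P('top',pt(r,th,y,h))-(330,180))*8) for y,h in((-87,2.5),(-103,4)) for r in (75,125)])
o=manip.get_obs();p=o['position'];v=np.array([p[0]-M[0],p[1]-M[1]]);xm=c*v[0]+s*v[1]
print('bar machine x',xm,'z',p[2]+18.7-110, 'th xy', np.arctan2(p[2]+18.7-110,-xm)-.333)
E
```

```text
0.4 [220. 355.] [237. 501.] [273. 349.] [290. 495.]
0.45 [220. 349.] [237. 490.] [273. 342.] [291. 484.]
0.5 [221. 342.] [238. 479.] [273. 335.] [291. 472.]
0.55 [221. 334.] [238. 467.] [273. 327.] [292. 460.]
0.6 [221. 326.] [238. 454.] [274. 319.] [292. 446.]
0.65 [221. 317.] [238. 440.] [274. 310.] [293. 432.]
0.7 [221. 308.] [238. 425.] [274. 300.] [293. 417.]
bar machine x -95.22770725845119 z 104.48803701578157 th xy 0.4987325268911053
```

Request:
send_rows --commands "-1 2.6 0 -2.3 0; -1 5.2 0 -4.5 0; -1 7.8 0 -6.6 0; -1 10.6 0 -8.7 0; -1 10.6 0 -8.7 0; -1 10.6 0 -8.7 0; -1 10.6 0 -8.7 0"

```text
time_s: 15.35
position: [526.0, 41.8, 205.4]
tcp_rot: [-3.14, 0.009, 0.07]
contact_force: [-13.2, 0.4, 12.9]
gripper_width: 10.3
```

```bash
python3 - <<'E'
from h import *
o=manip.get_obs();p=o['position'];print(p,o['gripper_width'],o['contact_force'],o['tcp_rot'])
s=manip.snapshot('side');t=manip.snapshot('top')
crop(s,290,180,60,50,13,'pics/s12.png');crop(t,340,190,40,60,9.6,'pics/t12.png')
E
```

```text
[525.97236951  41.79160652 205.37926193] 10.283330313173224 [-13.21047711   0.42351397  12.88184701] [-3.14002463  0.00899438  0.06993184]
```

View pics/s12.png

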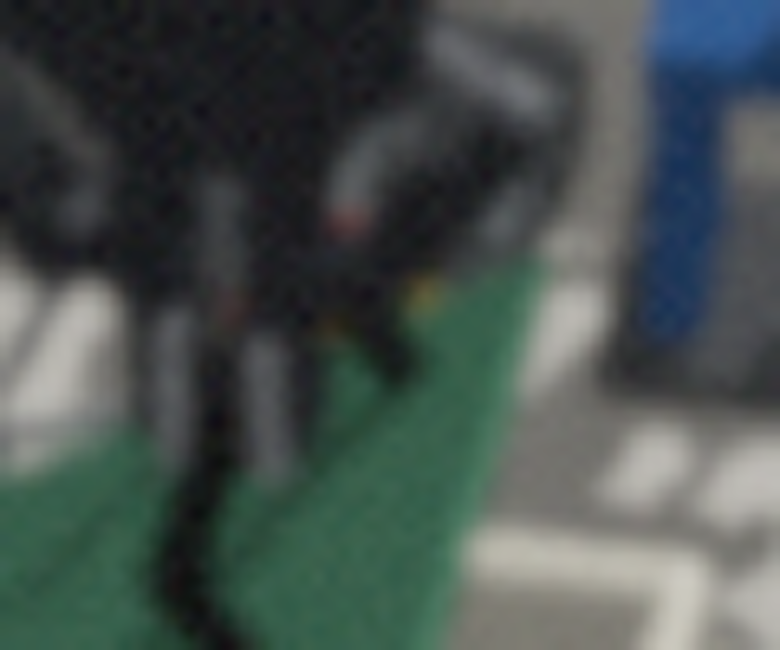

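View pics/t12.png

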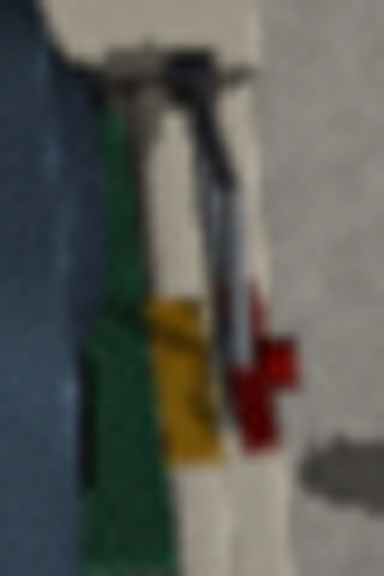

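```bash
python3 - <<'E'
from h import *
M=(610.65,45.74,.066);c,s=np.cos(M[2]),np.sin(M[2])
def W(x,y,z): return [M[0]+c*x-s*y,M[1]+s*x+c*y,z]
def pt(r,th,y,h): return W(-r*np.cos(th)+h*np.sin(th),y,110+r*np.sin(th)+h*np.cos(th))
for th in (.5,.55,.6,.65,.7):
    print(th,'ptr s12',np.round((P('side',pt(125,th,-87,0))-(290,180))*13),'mark s0m',np.round((P('side',pt(125,th,-103,0))-(295,180))*12),'flap corner s12',np.round((P('side',pt(148,th,-80,3))-(290,180))*13))
o=manip.get_obs();p=o['position'];v=np.array([p[0]-M[0],p[1]-M[1]]);xm=c*v[0]+s*v[1]
print('th', np.arctan2(p[2]+18.7-110,-xm)-.333, o['joint_vel'])
E
```

```text
0.5 ptr s12 [455. 309.] mark s0m [374. 241.] flap corner s12 [537. 290.]
0.55 ptr s12 [440. 287.] mark s0m [360. 221.] flap corner s12 [519. 263.]
0.6 ptr s12 [423. 265.] mark s0m [345. 201.] flap corner s12 [499. 237.]
0.65 ptr s12 [406. 244.] mark s0m [329. 181.] flap corner s12 [477. 212.]
0.7 ptr s12 [387. 223.] mark s0m [312. 162.] flap corner s12 [454. 187.]
th 0.5988251226170596 [-2.10153059e-03 -1.41802897e-03 -1.20916026e-03 -1.18786333e-04
 -8.79944043e-05 -1.36882271e-05 -1.33887720e-03]
```

Request:
send_rows --commands "-1 0.5 0 -2 0; -1 1 0 -4 0; -1 1 0 -4 0; -1 1 0 -4 0; -1 1 0 -4 0; -1 1 0 -4 0; -1 1 0 -4 0"

```text
time_s: 16.15
position: [529.8, 42.0, 208.6]
tcp_rot: [-3.141, 0.002, 0.07]
contact_force: [-5.2, -0.2, 3.5]
gripper_width: 10.2
```

```bash
python3 - <<'E'
from h import *
o=manip.get_obs();p=o['position'];print(p,o['gripper_width'],o['contact_force'],o['tcp_rot'])
s=manip.snapshot('side');t=manip.snapshot('top')
crop(s,270,140,110,90,7,'pics/s13.png');crop(t,340,190,40,60,9.6,'pics/t13.png')
M=(610.65,45.74,.066);c,s=np.cos(M[2]),np.sin(M[2])
v=np.array([p[0]-M[0],p[1]-M[1]]);xm=c*v[0]+s*v[1]
print('th', np.arctan2(p[2]+18.7-110,-xm)-.333, o['time_s'])
E
```

```text
[529.79580969  42.03703073 208.55287311] 10.152951875772652 [-5.24580447 -0.20217009  3.4818098 ] [-3.14110709e+00  1.74935969e-03  6.99975877e-02]
th 0.6337099918676679 16.15
```

View pics/t13.png

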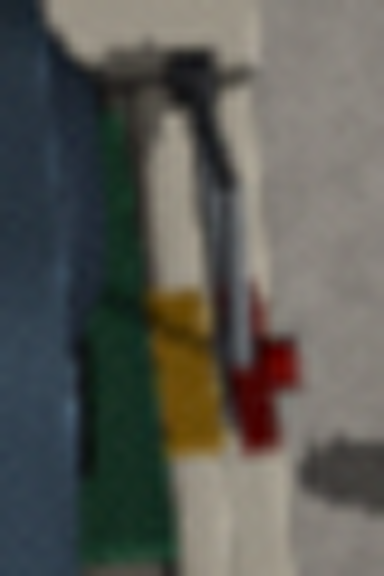

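View pics/s13.png

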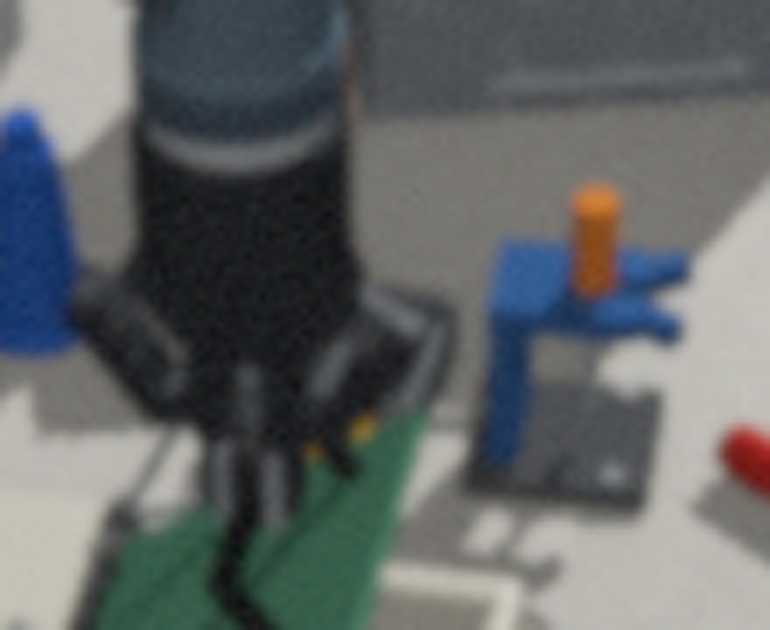

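Request:
send_rows --commands "-1 -0.5 0 0.5 0; -1 -0.5 0 0.5 0; -1 -0.5 0 0.5 0; -1 -0.5 0 0.5 0; -1 -0.5 0 0.5 0; -1 -0.5 0 0.5 0; -1 -0.5 0 0.5 0; -1 -0.5 0 0.5 0; -1 -0.5 0 0.5 0; -1 -0.5 0 0.5 0"

```text
time_s: 17.25
position: [529.2, 42.0, 208.1]
tcp_rot: [-3.141, 0.002, 0.07]
contact_force: [-7.1, 0.6, 2.4]
gripper_width: 10.4
```

```bash
python3 - <<'E'
from h import *
t=manip.snapshot('top');s=manip.snapshot('side')
crop(t,340,190,40,60,9.6,'pics/t14.png')
o=manip.get_obs();print(o['position'],o['contact_force'],np.abs(o['joint_vel']).max(),o['time_s'],o['gripper_width'])
a=cv2.imread('pics/top0.png')[:,:,::-1]
crop(t,130,130,420,250,1.9,'pics/t14b.png')
E
```

```text
[529.17234363  42.00086241 208.08331802] [-7.47844079  0.45417254  4.08113664] 0.002103511069121696 17.35 10.10451804299816
```

View pics/t14.png

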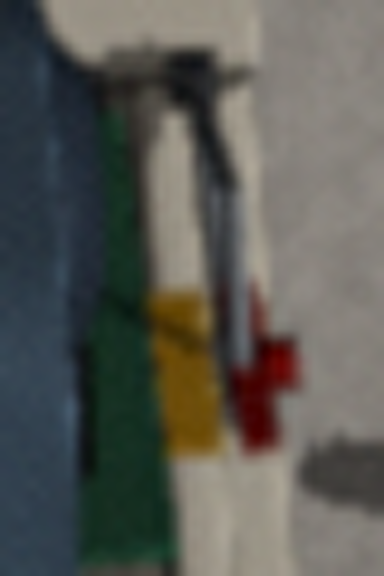

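View pics/t14b.png

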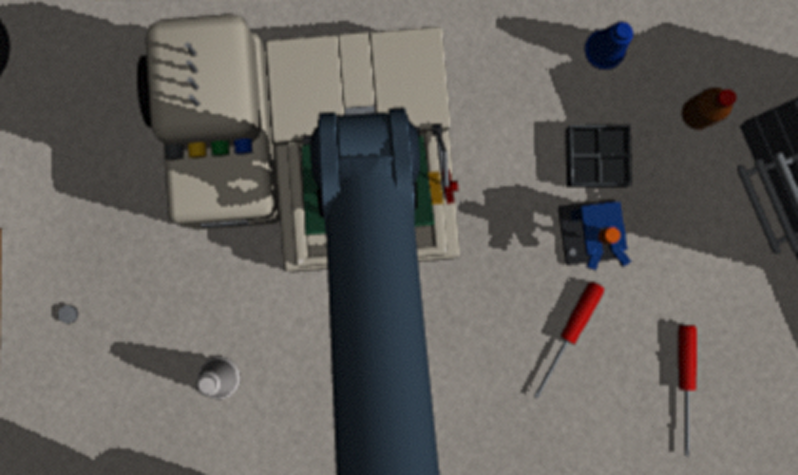

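Pointer (rows 293–455) matches the mark (283–450) within about 0.01–0.02 rad after parallax. The pin is in the notch and everything around it is in place, so I am handing in.

```bash
python3 -c "
from cell import manip
print(manip.sign_off())"
```

```text
the job is handed in; nothing more can be done
None
```

I drew the pin straight up out of its bore, parked it in the blue bracket's notch and let go. I then swung the flap up by its black handle to the red mark and handed in at about 17.4 s, with the gripper still holding the bar; sign-off gave no verdict.

- **Flap angle:** in the top view the pointer lines up with the mark to about 0.01–0.02 rad after allowing for parallax (limit 0.08). In the side view the gripper hides the mark, so there I could only compare with the mark as seen in the first picture. That comparison, made just before a final nudge of under a millimetre, put the flap about 0.015 rad above the mark.
- **Angle readings disagree a little:** the arm position put the flap at about 0.63 rad just before that nudge, while the pictures put the flap and mark at about 0.58–0.59. I went by comparing pointer and mark directly.
- **Steadiness:** joint speeds were below 0.003 rad/s and the force on the tool was about 8 N. The fingers are closed on the bar at a reading of about 10 mm, with the grip set to 40 N.
- **Pin:** it looks upright with its head on the fork, at about -7 mm along the slot by the arm position at release. I did not measure its sideways position after letting go.
- **Surroundings:** the mark, tray, cones, bottle, screwdriver and bobbin look unmoved in the last top view.

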